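Build up the tea warmer on the coffee table

ROBOT

A 7-joint arm with a two-finger parallel gripper is mounted at the origin on the work surface. World frame = base frame: x ahead of the robot, y to its left, z up, the work surface at z = 0. Lengths are in m, angles in rad, forces in N, time in s.
With the tool pointing down it reaches from about 0.35 to 0.9 m from the base axis. Payload 19.9 kg.
Tool frame: the origin (TCP) lies where the fingers leave the gripper's body, on its centre line; the fingertips stand 97 mm ahead of it and the grasp point (between the pads) lies r.grip_point_offset ahead of it (r.grip_point_offset is the distance from the TCP to the grasp point, in m); z points along the fingers, y is the line along which they close (so a half turn about z gives the same grasp; the last joint's range is limited). The gripper opens to 94 mm and grips with 3 to 60 N. Pads are 16 mm wide; open, the fingers measure 119 mm over their backs; the gripper's body (75 mm by 177 mm) begins 78 mm behind the grasp point.
Start: joints at [-1.224, 0.417, -0.01, 1.614, 0.005, 1.111, -0.053], TCP at [0.237, 0.578, 0.303] pointing down, gripper open.
Joint ranges: [-2.81, 2.81], [-0.39, 2.02], [-1.27, 1.25], [0.06, 2.57], [-1.19, 4.33], [0.19, 2], [-2.82, 2.82]. Speed limits (rad/s): [1.89, 1.89, 2.39, 2.39, 3.01, 3.01, 3.01].

INTERFACE

Orientations are given as [roll, pitch, yaw] about the fixed x, y, z axes, in that order (R = Rz(yaw) Ry(pitch) Rx(roll)).
In Python, from plant import r gives the robot as it stands.
- The arm moves only by the tool step_arm, never from a script. Its argument "commands" is a list that holds one entry, the list of rows, each a list of 7 numbers: the turn, a rotation vector about the tool's x, y, z in rad, then the shift along the tool's x, y, z in m, then the opening, from 0 (shut) to 1 (fully open). In form: [[[rx, ry, rz, x, y, z, grip], ...]]. A call has 1 to 8 rows; each row is the pose to reach, as a shift and turn from the pose commanded when the call began, along the tool's axes at that moment; what a row does not reach only later rows make up. A row lasts 1/8 s, in which the tool goes at most 62.5 mm and 10.7 degrees, less where a joint would pass 70% of its speed; a pose out of reach is approached as far as the arm can. A call with a gripper value outside its range is refused whole. The fingers move at their own pace and stop on an object; "force" is the grip in N (left out, the last holds). Time passes only in rows, so rows that repeat a pose let the fingers close. It gives the time, the measured TCP pose, the force, the opening and the grip force at its end, in the units of the state.
- r.sense(): the state, without advancing time (a new reading comes with each control period).
- r.capture(name): name is "side" or "top" or "wrist"; returns (picture, depth): 384x512x3 uint8, blue, green, red; 384x512 float32, m along the optical axis (not along the pixel's ray), 0 where there is no reading.
- r.get_calibration(name): a dict with "vertical_fov" (degrees; the focal length in pixels is half the picture's height over the tangent of half this angle, whatever the lens; pixels are square), "cx", "cy" (the principal point, pixels), "distortion" ([k1, k2, p1, p2, k3] as OpenCV has them; the pictures are not rectified), "world_from_camera" (4x4, takes a point from camera to world coordinates). Camera axes: x right, y up, looking along -z (the intrinsics and any distortion apply to the point x, -y, -z); pixel columns grow to the right and rows downward; lengths in m; the calibration is good to about 2 mm. A picture is of the moment at which its call begins: read the wrist's pose just before it. get_calibration takes no time and is no camera call; for the wrist camera it gives the pose at the moment of the call.
- r.sign_off(): hands the job in; it is judged then, once.
The state is a dict: "time_s": time; "joint_positions": joint angles; "qd": joint speeds; "tau": joint torques, N m; "tool_pos": TCP position; "orientation": TCP orientation; "force": force on the tool from outside, world axes, zero at the start; "torque": the same for the moment, N m; "gripper_width": opening from 0.0 (shut) to 1.0 (fully open); "gripper_force": force on a finger pad.
Only numpy, scipy, OpenCV 4.12 (cv2) and the standard library are available. Lean on these libraries where they do the work, as an engineer would, in place of code of your own. Each camera call takes 0.05 s, during which the arm holds its last target. There are 200 camera calls.

TASK

Get the tea warmer ready on the coffee table, in this order: stand the tealight upright on the raised seat in the middle of the warmer, lay the iron grille flat and centred on the warmer's rim, stand the open teapot in the middle of the grille, and only then put the lid on the teapot. Put the teapot down rather than dropping it, keep it upright, and leave the mug, remote control, book and vase where they are.

Things in the scene. Friction and masses are not known exactly. Their poses are not given: they have to be found in the camera images.
- warmer: Tea warmer: open round pot of dark cast iron, fixed. 124 mm across the rim, 55 mm high, wall 6 mm (mouth 112 mm across). In the middle of its floor a raised round seat, 56 mm across, its flat top 14 mm above the table (floor around it: 6 mm). Empty at the start. Origin: centre of its underside, on the table, z up; the rim that carries the grille is at z = 55 mm.
- tealight: Tealight: small unlit candle in an aluminium cup, 38 mm in diameter, 18 mm high (plus a thin wick of 6 mm, look only), 25 g. Standing on the table. Origin: centre of its underside, z up.
- grille: Grille: flat round iron trivet, 10 mm thick, about 0.2 kg: a ring, 136 mm outside and 94 mm inside diameter, with one bar 10 mm wide and 10 mm thick straight across the middle along its own x. Pinch the bar along its own y, fingers in the half-moon openings (42 mm clear on each side: open the gripper only part way). Lies flat on the table. Origin: centre of its underside, z up.
- teapot: Teapot, lid off: white china, 0.45 kg. Foot 104 mm, widest 124 mm across. Upright round neck, 62 mm outside, 52 mm inside diameter, free from 70 to 94 mm (the rim) above the foot, hollow down to 68 mm. Spout along own +x (to 100 mm from the axis, 83 mm high), loop handle along -x (100 mm, 66 mm high). Grip the neck from outside, closing along own y. Origin: centre of its foot, z up.
- lid: Teapot lid: white china, 70 g: disc 68 mm across, 5 mm thick; plug below it 38 mm across, tapering to 30 mm, 8 mm long; straight round knob above it 22 mm across, 20 mm high; 33 mm high in all. Stands on its plug on the table. Seated, the disc rests on the neck's rim and its origin is 86 mm above the pot's. Origin: centre of the plug's underside, z up.
- mug: Bystander: patterned white mug standing on a saucer (one piece with it), saucer 144 mm across, 94 mm high in all. Origin: centre of the saucer's underside.
- remote: Bystander: black remote control lying flat, 150 x 46 x 18 mm, long along its own x. Origin: centre of its underside.
- book: Bystander: blue hardback book lying flat, 206 x 146 x 26 mm, long along its own x. Origin: centre of its underside.
- vase: Bystander: glass vase of roses, 116 mm across at the rim, 170 mm high, 280 mm with the roses, which spread to 85 mm from its axis. Origin: centre of its underside.
Mind the look-alikes: they are no part of the job. Of the things shaped like the warmer, the dark steel one is meant. What is shaped like the teapot but black is not meant.

How it is judged:
By the outcome, as a careful person would: the job done as asked, in the order asked, and still so for the second after the job is handed in, with the robot touching nothing.
It also fails if it takes over 102 s, if anything falls off the work surface, if the arm or the gripper's body presses on something with over 40 N, if the wrist force passes 120 N, or if a joint passes its speed limit or range.

## Working session

There is one attempt and no reset: what is moved stays moved. The work goes in short steps, Python scripts to look and compute and a tool call to move; the robot and the scene stay as the last step left them, time stands still between calls to the robot, and variables do not carry over. Pictures are saved under pics/ and viewed, at most 14 in all, crops included, and the job is handed in when it is done.

Besides the shell and the picture viewer there is one more tool, called by a JSON object that holds its "op" and its "data". step_arm: Moves the arm, as the interface text tells. Its arguments: {"type":"object","properties":{"commands":{"type":"array","items":{"type":"array","items":{"type":"array","items":{"type":"number"}}}},"force":{"type":"number"}},"required":["commands"]}

```bash
mkdir -p pics; ls; cat > h.py <<'E'
import numpy as np, cv2
from plant import r
def K(c):
    f=192/np.tan(np.radians(c["vertical_fov"])/2)
    return np.array([[f,0,c["cx"]],[0,f,c["cy"]],[0,0,1.]]),np.array(c["distortion"],float)
def rays(c,px):
    k,d=K(c); u=cv2.undistortPoints(np.array(px,float).reshape(-1,1,2),k,d).reshape(-1,2)
    T=np.array(c["world_from_camera"]); v=np.c_[u[:,0],-u[:,1],-np.ones(len(u))]
    return T[:3,3],v@T[:3,:3].T
def plane(c,px,z):
    o,v=rays(c,px); return o+v*((z-o[2])/v[:,2])[:,None]
def cloud(c,depth):
    h,w=depth.shape; g=np.stack(np.meshgrid(np.arange(w),np.arange(h)),-1).reshape(-1,2)
    o,v=rays(c,g); return (o+v*depth.reshape(-1,1)).reshape(h,w,3)
E
python3 - <<'E'
from h import *
s=r.sense(); print(s,r.grip_point_offset)
for n in("side","top","wrist"):
    c=r.get_calibration(n); p,d=r.capture(n); cv2.imwrite(f"pics/{n}0.png",p); np.savez(f"{n}0.npz",p=p,d=d,c=c)
    print(n,c["vertical_fov"],np.round(c["world_from_camera"],3).tolist(),(d>0).mean())
cv2.imwrite("pics/all0.png",cv2.resize(np.hstack([np.load("side0.npz")["p"],np.load("wrist0.npz")["p"]]),(800,300)))
E
```

```text
pics
{'time_s': 0.0, 'joint_positions': array([-1.2235167 ,  0.41793116, -0.01030531,  1.61415139,  0.00468813,
        1.11070591, -0.05302302]), 'qd': array([ 0.00034352, -0.00150055,  0.00067317,  0.00019447,  0.00061819,
       -0.00037572,  0.00124049]), 'tau': array([ 2.41260695e-04, -8.51254678e+01,  6.39075078e-01, -4.25997341e+01,
       -4.87789011e-02,  1.86135544e-02,  1.69106725e-04]), 'tool_pos': array([0.23681621, 0.57812358, 0.30206151]), 'orientation': array([-3.14042337e+00,  7.76949312e-05,  2.75279504e+00]), 'force': array([-0.72832639,  0.50442797, -0.39173884]), 'torque': array([ 0.00344208, -0.03666205,  0.02431543]), 'gripper_force': 0.0, 'gripper_width': 0.9991122668522999} 0.0784
side 43.887705609136006 [[0.828, 0.344, -0.443, -0.065], [-0.561, 0.48, -0.674, -0.932], [-0.019, 0.807, 0.591, 0.891], [0.0, 0.0, 0.0, 1.0]] 0.9959818522135416
top 46.057938741827996 [[-0.023, 0.991, -0.131, 0.395], [-1.0, -0.025, -0.018, 0.031], [-0.021, 0.131, 0.991, 1.421], [0.0, 0.0, 0.0, 1.0]] 0.9961090087890625
wrist 67.75957028320869 [[0.379, -0.897, -0.226, 0.171], [0.925, 0.367, 0.094, 0.605], [-0.001, -0.245, 0.97, 0.384], [0.0, 0.0, 0.0, 1.0]] 0.9960581461588541
```

View pics/top0.png

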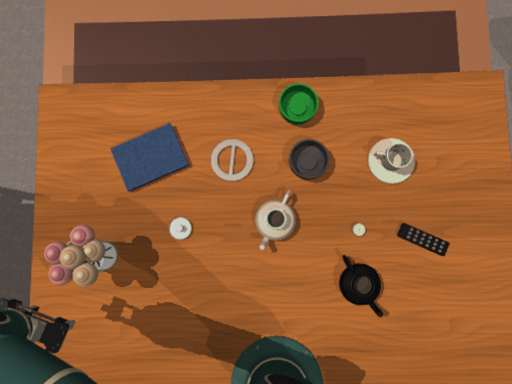

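View pics/all0.png

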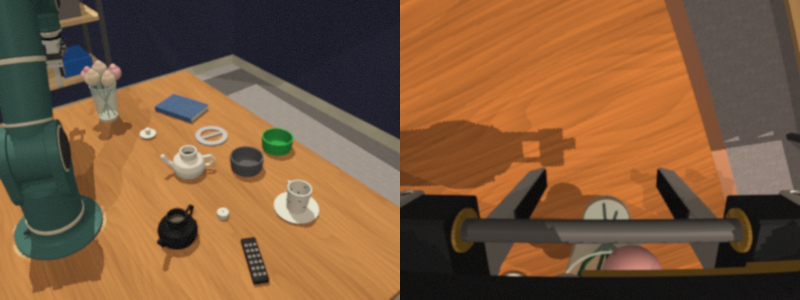

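The top view shows the lid at (180,229), grille (232,160), teapot (277,221), steel warmer (309,160) and tealight (359,230). The decoys are the green pot at (299,104) and the black teapot at (361,284). The arm starts beside the vase at (80,258).

```bash
cat > m.py <<'E'
from h import *
def load(n,k=0):
    q=np.load(f"{n}{k}.npz",allow_pickle=True); return q["p"],q["d"],q["c"].item()
if __name__=="__main__":
    names=dict(lid=(180,229,16),grille=(232,160,27),teapot=(277,221,36),warmer=(309,160,26),tealight=(359,230,12),green=(299,104,26),blackpot=(361,284,38),mug=(391,160,30),remote=(423,240,32),book=(150,157,48),vase=(80,258,42))
    p,d,c=load("top"); X=cloud(c,d); ps,ds,cs=load("side"); Y=cloud(cs,ds)
    tb=X[...,2][(p[...,2]>120)&(p[...,0]<90)]; print("table z",np.median(tb), np.median(Y[250:,100:,2]))
    for n,(u,v,R) in names.items():
        m=np.zeros(d.shape,np.uint8); cv2.circle(m,(u,v),R,1,-1)
        P=X[(m>0)&(X[...,2]>.006)&(X[...,2]<.35)]
        (cx,cy),rad=cv2.minEnclosingCircle(P[:,:2].astype(np.float32))
        Q=Y[(np.hypot(Y[...,0]-cx,Y[...,1]-cy)<rad+.01)&(Y[...,2]>.006)&(Y[...,2]<.35)]
        print(n,"top c",np.round([cx,cy,rad],4),"mean",P[:,:2].mean(0).round(4),"z98",np.percentile(P[:,2],[50,98]).round(4),"side",len(Q),np.percentile(Q[:,2],[50,98]).round(4) if len(Q) else "")
        zt=np.percentile(P[:,2],97)
        for nm,A in(("T",P),("S",Q)):
            if len(A)<10: continue
            B=A[A[:,2]>np.percentile(A[:,2],97)-.006]
            e=cv2.minEnclosingCircle(B[:,:2].astype(np.float32)); print("    toplevel",nm,len(B),np.round(e[0],4),round(e[1],4),B[:,:2].mean(0).round(4))
        rc=cv2.minAreaRect((P[:,:2]*1000).astype(np.float32)); print("    rect",np.round(rc[0],1),np.round(rc[1],1),round(rc[2],1))
E
python3 m.py
python3 - <<'E'
import cv2,numpy as np
p=cv2.imread("pics/top0.png")[80:310,90:460]; cv2.imwrite("pics/crop0.png",cv2.resize(p,(800,497),interpolation=cv2.INTER_CUBIC))
E
```

```text
table z -0.00010584487443987545 2.897207348551145e-05
lid top c [0.4627 0.2897 0.0481] mean [0.4638 0.2864] z98 [0.0136 0.0372] side 205 [0.013 0.034]
    toplevel T 33 [0.4636 0.2861] 0.0102 [0.4627 0.2862]
    toplevel S 23 [0.4679 0.2829] 0.0134 [0.4689 0.2809]
    rect [465.9 290.7] [87.6 80.2] 21.4
grille top c [0.6754 0.1217 0.0843] mean [0.6779 0.1221] z98 [0.0104 0.0168] side 517 [0.0097 0.0136]
    toplevel T 452 [0.6791 0.1224] 0.0676 [0.6808 0.1214]
    toplevel S 452 [0.6792 0.1165] 0.0708 [0.68   0.1131]
    rect [674.3 123.4] [153.2 154.6] 6.2
teapot top c [ 0.4803 -0.0172  0.1109] mean [ 0.4796 -0.0079] z98 [0.0618 0.096 ] side 1591 [0.0577 0.0944]
    toplevel T 108 [ 0.4836 -0.0087] 0.0309 [ 0.4834 -0.0087]
    toplevel S 132 [ 0.4864 -0.013 ] 0.0327 [ 0.4864 -0.0148]
    rect [486.  -14.8] [204.1 217. ] 6.5
warmer top c [ 0.6718 -0.1244  0.0818] mean [ 0.6734 -0.1209] z98 [0.0158 0.0592] side 1334 [0.0318 0.0565]
    toplevel T 203 [ 0.6683 -0.1191] 0.0632 [ 0.668  -0.1208]
    toplevel S 247 [ 0.6701 -0.1237] 0.0644 [ 0.6682 -0.1268]
    rect [ 674.2 -117.4] [136.1
[... 1201 characters left out ...]
[0.0172 0.0212]
    toplevel T 394 [ 0.4158 -0.4568] 0.0752 [ 0.4136 -0.4579]
    toplevel S 1082 [ 0.4164 -0.4621] 0.077 [ 0.4141 -0.4663]
    rect [ 409.8 -462.3] [167.2 180.2] 6.3
book top c [0.6939 0.3839 0.1551] mean [0.6918 0.3811] z98 [0.0262 0.0324] side 1463 [0.0253 0.0299]
    toplevel T 1701 [0.6941 0.382 ] 0.1238 [0.6928 0.3809]
    toplevel S 1020 [0.698  0.3742] 0.1244 [0.697  0.3746]
    rect [692.6 377.6] [292.7 295.4] 27.8
vase top c [0.3877 0.5884 0.1349] mean [0.3844 0.5158] z98 [0.2328 0.2691] side 2777 [0.1823 0.3293]
    toplevel T 178 [0.3706 0.5103] 0.04 [0.3855 0.5208]
    toplevel S 117 [0.2787 0.5988] 0.0546 [0.2798 0.61  ]
    rect [378.5 590.2] [265.  238.2] 70.3
```

View pics/crop0.png

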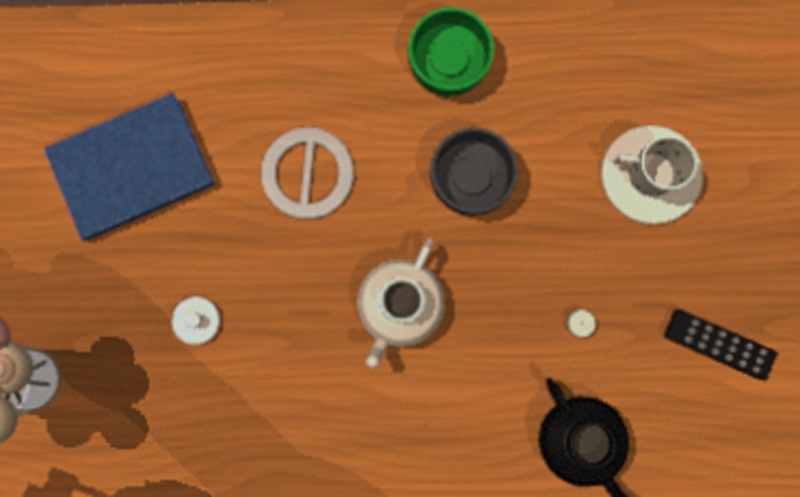

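{"op": "step_arm", "data": {"commands": [[[0, 0, 0, 0, 0, -0.1, 0.6], [0, 0, 0, 0, 0, -0.1, 0.6], [0, 0, 2.753, -0.517, -0.703, -0.1, 0.6], [0, 0, 2.753, -0.517, -0.703, -0.1, 0.6], [0, 0, 2.753, -0.517, -0.703, -0.1, 0.6], [0, 0, 2.753, -0.517, -0.703, -0.1, 0.6], [0, 0, 2.753, -0.517, -0.703, -0.1, 0.6], [0, 0, 2.753, -0.517, -0.703, -0.1, 0.6]]]}}

```text
time_s: 1.15
tool_pos: [0.328, 0.2125, 0.4026]
orientation: [-3.142, -0.0, 1.622]
force: [2.1, 0.6, 0.2]
gripper_width: 0.6
gripper_force: 0.0
```

```bash
cat >> h.py <<'E'
from scipy.spatial.transform import Rotation as Ro
def go(x,y,z,yaw):
    s=r.sense(); A=Ro.from_euler("xyz",s["orientation"]); B=Ro.from_euler("xyz",[np.pi,0,yaw])
    print("t",round(s["time_s"],2),"tcp",s["tool_pos"].round(4),s["orientation"].round(3),"w",round(s["gripper_width"],3),"q",s["joint_positions"].round(2))
    print("rot",(A.inv()*B).as_rotvec().round(3),"shift",A.inv().apply(np.array([x,y,z])-s["tool_pos"]).round(4))
E
python3 -c "
from h import *
go(.449,-.2685,.28,0)"
```

```text
t 1.15 tcp [0.328  0.2125 0.4026] [-3.142 -0.     1.622] w 0.6 q [-0.97 -0.13  0.28  2.01  0.04  1.25 -0.65]
rot [-0.    -0.     1.622] shift [-0.4866  0.0963  0.1225]
```

{"op": "step_arm", "data": {"commands": [[[0, 0, 1.622, -0.487, 0.096, 0.12, 0.6], [0, 0, 1.622, -0.487, 0.096, 0.12, 0.6], [0, 0, 1.622, -0.487, 0.096, 0.12, 0.6], [0, 0, 1.622, -0.487, 0.096, 0.12, 0.6], [0, 0, 1.622, -0.487, 0.096, 0.12, 0.6], [0, 0, 1.622, -0.487, 0.096, 0.12, 0.6], [0, 0, 1.622, -0.487, 0.096, 0.12, 0.6], [0, 0, 1.622, -0.487, 0.096, 0.12, 0.6]]]}}

```text
time_s: 2.15
tool_pos: [0.4495, -0.2578, 0.2848]
orientation: [3.141, -0.001, 0.123]
force: [1.4, 0.7, 1.4]
gripper_width: 0.6
gripper_force: 0.0
```

{"op": "step_arm", "data": {"commands": [[[0, 0, 0.16, 0, 0, 0, 0.6], [0, 0, 0.16, 0, 0, 0, 0.6], [0, 0, 0.16, 0, 0, 0, 0.6]]]}}

```text
time_s: 2.52
tool_pos: [0.4492, -0.2553, 0.2854]
orientation: [-3.141, -0.001, -0.027]
force: [0.7, 0.4, 0.6]
gripper_width: 0.599
gripper_force: 0.0
```

```bash
cat >> h.py <<'E'
def snap(k):
    c=r.get_calibration("wrist"); p,d=r.capture("wrist"); cv2.imwrite(f"pics/w{k}.png",p); np.savez(f"wrist{k}.npz",p=p,d=d,c=c); return p,d,c,cloud(c,d)
E
python3 -c "
from h import *
go(.449,-.2685,.28,0)
p,d,c,X=snap(1)
m=(np.hypot(X[...,0]-.449,X[...,1]+.2685)<.04)&(X[...,2]>.008)&(X[...,2]<.03); v,u=np.nonzero(m);print(len(u),u.mean(),v.mean()); P=X[m]
print(np.percentile(P[:,2],[50,90,98]))
B=P[P[:,2]>.014]; print(cv2.minEnclosingCircle(B[:,:2].astype(np.float32)),B.mean(0))
"
```

```text
t 2.52 tcp [ 0.4492 -0.2553  0.2854] [-3.141e+00 -1.000e-03 -2.700e-02] w 0.599 q [-0.3   0.35  0.93  1.92 -0.33  1.03 -0.83]
rot [-0.    -0.001 -0.027] shift [0.0001 0.0132 0.0054]
718 266.04456824512533 175.77019498607243
[0.01814705 0.01916205 0.01988447]
((0.44867226481437683, -0.26521560549736023), 0.018951067700982094) [ 0.44912279 -0.26527818  0.01814889]
```

View pics/w1.png

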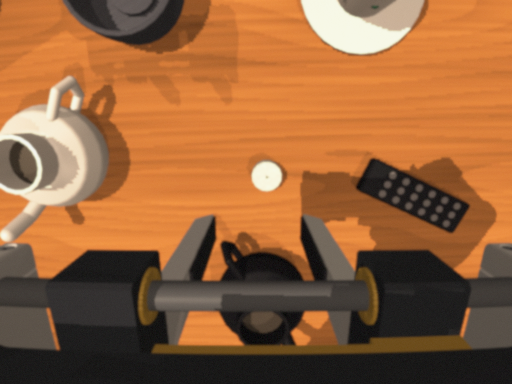

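The tealight is at pixel (266,176), which puts it at (0.449, -0.265) with its top at z = 0.018. I'm going down to grasp it.

{"op": "step_arm", "data": {"commands": [[[0, 0, -0.027, 0, 0.01, 0.1, 0.6], [0, 0, -0.027, 0, 0.01, 0.15, 0.6], [0, 0, -0.027, 0, 0.01, 0.15, 0.6], [0, 0, -0.027, 0, 0.01, 0.184, 0.6], [0, 0, -0.027, 0, 0.01, 0.184, 0.6], [0, 0, -0.027, 0, 0.01, 0.184, 0.6]]], "force": 10}}

```text
time_s: 3.32
tool_pos: [0.4491, -0.266, 0.1025]
orientation: [3.142, -0.001, -0.004]
force: [0.7, 0.2, 0.1]
gripper_width: 0.602
gripper_force: 0.0
```

{"op": "step_arm", "data": {"commands": [[[0, 0, 0, 0, 0, 0, 0.3], [0, 0, 0, 0, 0, 0, 0.3], [0, 0, 0, 0, 0, 0, 0.3], [0, 0, 0, 0, 0, 0, 0.3]]]}}

```text
time_s: 3.82
tool_pos: [0.4491, -0.2661, 0.1018]
orientation: [-3.141, -0.001, -0.005]
force: [-0.2, 4.0, 10.5]
gripper_width: 0.401
gripper_force: 10.0
```

{"op": "step_arm", "data": {"commands": [[[0, 0, 0, 0, 0, -0.06, 0.3], [0, 0, 0, 0.05, -0.03, -0.12, 0.3], [0, 0, 0, 0.1, -0.06, -0.12, 0.3], [0, 0, 0, 0.12, -0.08, -0.12, 0.3], [0, 0, 0, 0.12, -0.08, -0.12, 0.3]]]}}

```text
time_s: 4.45
tool_pos: [0.5711, -0.1841, 0.2211]
orientation: [-3.141, -0.0, -0.0]
force: [-1.2, -1.0, 0.5]
gripper_width: 0.401
gripper_force: 10.0
```

```bash
python3 -c "
from h import *
go(.6685,-.123,.20,0)
p,d,c,X=snap(2)
m=(np.hypot(X[...,0]-.669,X[...,1]+.122)<.075)&(X[...,2]>.045)&(X[...,2]<.065); v,u=np.nonzero(m);print(len(u),u.mean(),v.mean()); P=X[m]
print(np.percentile(P[:,2],[50,90]))
print(cv2.minEnclosingCircle(P[:,:2].astype(np.float32)),P.mean(0))
"
```

```text
t 4.45 tcp [ 0.5711 -0.1841  0.2211] [-3.141 -0.    -0.   ] w 0.401 q [-0.33  0.59  0.8   1.77 -0.5   1.   -0.9 ]
rot [-0. -0. -0.] shift [ 0.0974 -0.0611  0.0212]
4172 173.25119846596357 76.69175455417066
[0.05386405 0.05507355]
((0.6683188676834106, -0.11831808090209961), 0.062114790081977844) [ 0.67438884 -0.11336973  0.05301801]
```

View pics/w2.png

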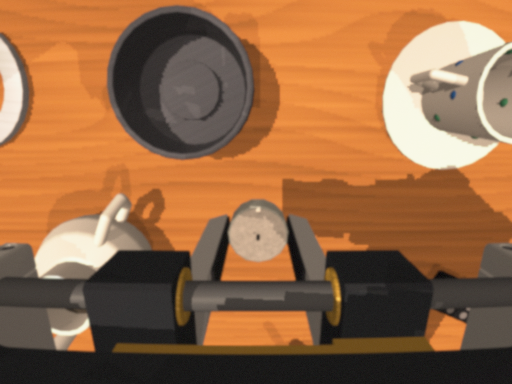

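The tealight is held upright at pixel (258,230). The warmer is at (182,82), with its centre measured at (0.668, -0.118).

{"op": "step_arm", "data": {"commands": [[[0, 0, 0, 0.05, -0.035, 0, 0.3], [0, 0, 0, 0.097, -0.066, 0, 0.3], [0, 0, 0, 0.097, -0.066, 0, 0.3], [0, 0, 0, 0.097, -0.066, 0.04, 0.3], [0, 0, 0, 0.097, -0.066, 0.07, 0.3], [0, 0, 0, 0.097, -0.066, 0.095, 0.3], [0, 0, 0, 0.097, -0.066, 0.104, 0.3], [0, 0, 0, 0.097, -0.066, 0.104, 0.3]]]}}

```text
time_s: 5.5
tool_pos: [0.6663, -0.1218, 0.1174]
orientation: [3.141, 0.0, -0.006]
force: [0.0, -0.5, 1.2]
gripper_width: 0.397
gripper_force: 10.0
```

```bash
python3 -c "
from h import *
go(.6683,-.1183,.1158,0); print(r.sense()['force'])"
```

```text
t 5.5 tcp [ 0.6663 -0.1218  0.1174] [ 3.141  0.    -0.006] w 0.397 q [-0.32  0.83  0.69  1.61 -0.62  0.93 -0.98]
rot [ 0.     0.    -0.006] shift [ 0.0019 -0.0035  0.0016]
[ 0.04229823 -0.54059502  1.16696852]
```

{"op": "step_arm", "data": {"commands": [[[0, 0, 0, 0.002, -0.0035, 0.0, 0.3], [0, 0, 0, 0.002, -0.0035, 0.001, 0.3], [0, 0, 0, 0.002, -0.0035, 0.001, 0.3]]]}}

```text
time_s: 5.88
tool_pos: [0.6686, -0.1177, 0.1165]
orientation: [3.141, -0.0, -0.005]
force: [0.1, 0.5, -0.9]
gripper_width: 0.402
gripper_force: 10.0
```

```bash
python3 -c "
from h import *
go(.6683,-.1183,.1158,0); print(r.sense()['force'])"
```

```text
t 5.88 tcp [ 0.6686 -0.1177  0.1165] [ 3.141 -0.    -0.005] w 0.402 q [-0.32  0.83  0.69  1.61 -0.62  0.93 -0.99]
rot [ 0.    -0.    -0.005] shift [-0.0003  0.0006  0.0007]
[ 0.13278068  0.51461937 -0.9308878 ]
```

{"op": "step_arm", "data": {"commands": [[[0, 0, 0, 0, 0, 0.0005, 0.55], [0, 0, 0, 0, 0, 0.0005, 0.55], [0, 0, 0, 0, 0, 0.0005, 0.55], [0, 0, 0, 0, 0, -0.05, 0.55], [0, 0, 0, 0, 0, -0.1, 0.4], [0, 0, 0, 0, -0.06, -0.14, 0.4], [0, 0, 0, 0, -0.11, -0.14, 0.4], [0, 0, 0, 0, -0.11, -0.14, 0.4]]]}}

```text
time_s: 6.88
tool_pos: [0.6695, -0.0021, 0.2564]
orientation: [-3.139, -0.001, 0.002]
force: [0.0, -1.2, 0.1]
gripper_width: 0.402
gripper_force: 0.0
```

```bash
python3 -c "
from h import *
go(.679,.12,.20,0)
p,d,c,X=snap(3)
def f(cx,cy,R,a,b):
    m=(np.hypot(X[...,0]-cx,X[...,1]-cy)<R)&(X[...,2]>a)&(X[...,2]<b); P=X[m]; print(len(P),np.percentile(P[:,2],[50,90]),cv2.minEnclosingCircle(P[:,:2].astype(np.float32)),P.mean(0)); return P
f(.668,-.118,.075,.05,.065)
f(.668,-.118,.04,.025,.045)
P=f(.679,.12,.08,.006,.02); c0=np.array(cv2.minEnclosingCircle(P[:,:2].astype(np.float32))[0])
B=P[np.linalg.norm(P[:,:2]-c0,axis=1)<.042]; print(len(B),cv2.fitLine((B[:,:2]*1000).astype(np.float32),2,0,.01,.01).ravel())
"
```

```text
t 6.88 tcp [ 0.6695 -0.0021  0.2564] [-3.139e+00 -1.000e-03  2.000e-03] w 0.402 q [-0.56  0.66  0.79  1.56 -0.51  1.14 -1.23]
rot [-0.002 -0.001  0.002] shift [ 0.0097 -0.122   0.0567]
2265 [0.0540284  0.05513254] ((0.6683490872383118, -0.11834776401519775), 0.062199726700782776) [ 0.67121169 -0.11949524  0.05383961]
904 [0.03203024 0.03300942] ((0.6679140329360962, -0.11730936914682388), 0.019280964508652687) [ 0.66901569 -0.11607151  0.03182438]
6022 [0.00945381 0.01044588] ((0.6802104711532593, 0.12228190898895264), 0.0681569054722786) [0.68307011 0.1211721  0.0094168 ]
673 [ 9.9277753e-01 -1.1997011e-01  6.8130499e+02  1.2152781e+02]
```

View pics/w3.png

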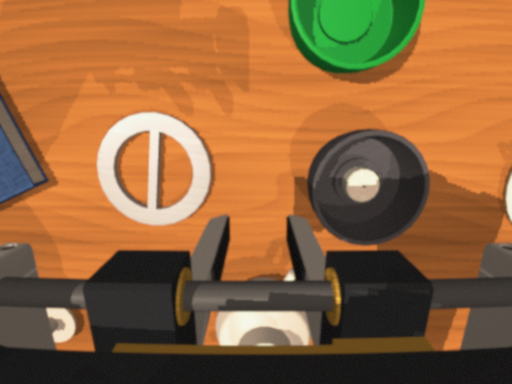

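The tealight stands centred in the warmer at (362,184), with its top at z = 0.032. The grille is at (153,167), centred at (0.680, 0.122) with its bar at yaw -0.12.

{"op": "step_arm", "data": {"commands": [[[0, 0, 0.12, 0.01, -0.06, 0.0, 0.4], [0, 0, 0.12, 0.01, -0.12, 0.04, 0.4], [0, 0, 0.12, 0.01, -0.124, 0.08, 0.4], [0, 0, 0.12, 0.01, -0.124, 0.1, 0.4], [0, 0, 0.12, 0.01, -0.124, 0.1, 0.4], [0, 0, 0.12, 0.01, -0.124, 0.1, 0.4]]], "force": 40}}

```text
time_s: 7.68
tool_pos: [0.6805, 0.1144, 0.158]
orientation: [-3.142, -0.002, -0.127]
force: [0.9, 0.1, -0.7]
gripper_width: 0.399
gripper_force: 0.0
```

```bash
python3 -c "
from h import *
go(.680,.122,.1005,-.12)"
```

```text
t 7.67 tcp [0.6805 0.1144 0.158 ] [-3.142e+00 -2.000e-03 -1.270e-01] w 0.399 q [-0.69  0.81  0.74  1.56 -0.62  1.01 -1.47]
rot [-0.    -0.002 -0.007] shift [-0.0016 -0.0075  0.0575]
```

{"op": "step_arm", "data": {"commands": [[[0, 0, -0.007, -0.001, -0.007, 0.03, 0.4], [0, 0, -0.007, -0.001, -0.007, 0.045, 0.4], [0, 0, -0.007, -0.001, -0.007, 0.057, 0.4], [0, 0, -0.007, -0.001, -0.007, 0.057, 0.4]]]}}

```text
time_s: 8.18
tool_pos: [0.6795, 0.1227, 0.099]
orientation: [3.141, 0.0, -0.119]
force: [-0.2, -0.7, 0.0]
gripper_width: 0.4
gripper_force: 0.0
```

```bash
python3 -c "
from h import *
go(.680,.122,.1005,-.12)"
```

```text
t 8.18 tcp [0.6795 0.1227 0.099 ] [ 3.141  0.    -0.119] w 0.4 q [-0.67  0.88  0.69  1.58 -0.66  0.93 -1.44]
rot [0.    0.    0.001] shift [ 0.0006  0.0006 -0.0015]
```

{"op": "step_arm", "data": {"commands": [[[0, 0, 0, 0, 0, 0, 0.0], [0, 0, 0, 0, 0, 0, 0.0], [0, 0, 0, 0, 0, 0, 0.0], [0, 0, 0, 0, 0, 0, 0.0], [0, 0, 0, 0, 0, -0.03, 0.0], [0, 0, 0, 0, 0, -0.08, 0.0], [0, 0, 0, 0, 0, -0.12, 0.0], [0, 0, 0, 0, 0, -0.12, 0.0]]]}}

```text
time_s: 9.18
tool_pos: [0.6805, 0.1233, 0.2221]
orientation: [-3.14, -0.004, -0.118]
force: [-0.2, 0.4, -2.4]
gripper_width: 0.099
gripper_force: 40.0
```

```bash
python3 -c "
from h import *
p,d,c,X=snap(4)
go(.6683,-.1183,.22,-.12)
m=(np.hypot(X[...,0]-.680,X[...,1]-.122)<.085)&(X[...,2]>.09)&(X[...,2]<.15); P=X[m]; print(len(P),np.percentile(P[:,2],[10,50,90]),cv2.minEnclosingCircle(P[:,:2].astype(np.float32)))
A=np.c_[P[:,:2],np.ones(len(P))]; print(np.linalg.lstsq(A,P[:,2],rcond=None)[0])
"
```

```text
t 9.22 tcp [0.6797 0.1235 0.2199] [-3.141e+00 -1.000e-03 -1.180e-01] w 0.103 q [-0.72  0.75  0.79  1.52 -0.57  1.11 -1.5 ]
rot [-0.001 -0.001  0.002] shift [ 0.0171  0.2414 -0.0003]
13765 [0.13116617 0.13210101 0.1330594 ] ((0.6815971732139587, 0.1235891580581665), 0.06801187992095947)
[-0.00097573  0.00293307  0.13262139]
```

View pics/w4.png

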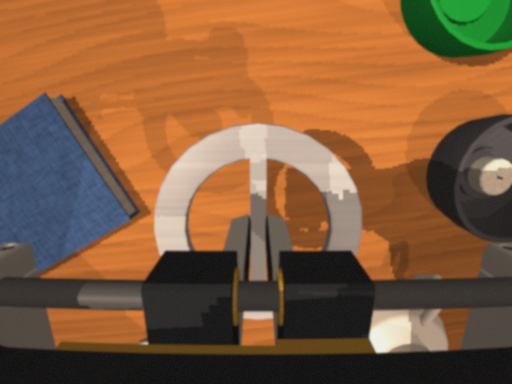

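The grille is held flat and spans pixels 155–362; its centre is 1.5 mm ahead of the TCP. I'm carrying it over the warmer.

{"op": "step_arm", "data": {"commands": [[[0, 0, 0, 0.005, 0.04, 0, 0], [0, 0, 0, 0.008, 0.09, 0, 0], [0, 0, 0, 0.012, 0.15, 0, 0], [0, 0, 0, 0.0155, 0.2, 0, 0], [0, 0, 0, 0.0155, 0.235, 0, 0], [0, 0, 0, 0.0155, 0.2415, 0, 0], [0, 0, 0, 0.0155, 0.2415, 0.03, 0], [0, 0, 0, 0.0155, 0.2415, 0.055, 0]]]}}

```text
time_s: 10.22
tool_pos: [0.6661, -0.117, 0.1619]
orientation: [-3.141, 0.002, -0.117]
force: [0.0, 0.1, -2.4]
gripper_width: 0.102
gripper_force: 40.0
```

{"op": "step_arm", "data": {"commands": [[[0, 0, 0, 0, 0, 0, 0], [0, 0, 0, 0, 0, 0, 0]]]}}

```text
time_s: 10.48
tool_pos: [0.6667, -0.118, 0.1646]
orientation: [3.141, -0.0, -0.118]
force: [0.3, 0.3, -1.9]
gripper_width: 0.1
gripper_force: 40.0
```

```bash
python3 -c "
from h import *
go(.6668,-.1183,.153,-.12)"
```

```text
t 10.47 tcp [ 0.6667 -0.118   0.1646] [ 3.141 -0.    -0.118] w 0.1 q [-0.36  0.78  0.75  1.6  -0.6   1.01 -1.11]
rot [ 0.    -0.     0.002] shift [0.0001 0.0003 0.0116]
```

{"op": "step_arm", "data": {"commands": [[[0, 0, 0, 0, 0, 0.006, 0], [0, 0, 0, 0, 0, 0.009, 0], [0, 0, 0, 0, 0, 0.0105, 0], [0, 0, 0, 0, 0, 0.0105, 0]]]}}

```text
time_s: 10.98
tool_pos: [0.6665, -0.1183, 0.1545]
orientation: [-3.141, -0.0, -0.118]
force: [-4.8, 2.5, 9.6]
gripper_width: 0.099
gripper_force: 40.0
```

{"op": "step_arm", "data": {"commands": [[[0, 0, 0, 0, 0, 0, 0.35], [0, 0, 0, 0, 0, 0, 0.35], [0, 0, 0, 0, 0, 0, 0.35], [0, 0, 0, 0, 0, -0.04, 0.35], [0, 0, 0, 0, 0, -0.1, 0.35], [0, 0, 0.15, -0.05, -0.02, -0.15, 0.8], [0, 0, 0.3, -0.1, -0.04, -0.15, 1], [0, 0, 0.37, -0.15, -0.065, -0.15, 1]]]}}

```text
time_s: 11.98
tool_pos: [0.5236, -0.0358, 0.3039]
orientation: [-3.141, -0.0, -0.492]
force: [0.5, 0.8, 1.3]
gripper_width: 0.629
gripper_force: 0.0
```

{"op": "step_arm", "data": {"commands": [[[0, 0, 0, -0.047, 0, 0, 1], [0, 0, 0, -0.047, 0, 0, 1], [0, 0, 0, -0.047, 0, 0, 1]]]}}

```text
time_s: 12.35
tool_pos: [0.4842, -0.014, 0.3041]
orientation: [-3.141, -0.001, -0.488]
force: [-0.2, 0.1, 0.9]
gripper_width: 0.951
gripper_force: 0.0
```

```bash
python3 -c "
from h import *
p,d,c,X=snap(5)
go(.484,-.011,.3,-.49)
def f(cx,cy,R,a,b):
    m=(np.hypot(X[...,0]-cx,X[...,1]-cy)<R)&(X[...,2]>a)&(X[...,2]<b); P=X[m]; print(len(P),np.percentile(P[:,2],[50,90]),cv2.minEnclosingCircle(P[:,:2].astype(np.float32)),P.mean(0)); return P
P=f(.668,-.118,.085,.055,.075)
P=f(.484,-.011,.05,.088,.1);c0=np.array(cv2.minEnclosingCircle(P[:,:2].astype(np.float32))[0])
P=f(.484,-.011,.12,.025,.088); q=P[np.linalg.norm(P[:,:2]-c0,axis=1)>.07]; a=q[:,:2]-c0
print('pot axis',cv2.fitLine((a*1000).astype(np.float32),2,0,.01,.01).ravel()); print(len(q),a[a[:,0]>0].mean(0),a[a[:,0]<0].mean(0),q[a[:,0]>0][:,2].max(),q[a[:,0]<0][:,2].max())
"
```

```text
t 12.4 tcp [ 0.4843 -0.0146  0.304 ] [ 3.142e+00 -1.000e-03 -4.890e-01] w 0.981 q [-0.99  0.3   1.13  1.98 -0.32  1.05 -1.77]
rot [ 0.    -0.001  0.001] shift [-0.002 -0.003  0.004]
3293 [0.06427391 0.06530706] ((0.647315263748169, -0.1079760491847992), 0.06368252635002136) [ 0.62659873 -0.09802675  0.06408642]
863 [0.09330314 0.09420662] ((0.4835140109062195, -0.008821923285722733), 0.030983174219727516) [ 0.48353909 -0.00872106  0.09298634]
7411 [0.06161636 0.06937077] ((0.48390722274780273, -0.008772769942879677), 0.0992179587483406) [ 0.48807637 -0.01175362  0.06103925]
pot axis [  0.8902623   -0.45544815 -19.774542     9.939575  ]
674 [ 0.07445138 -0.03826673] [-0.0728996   0.03711853] 0.06583599385602351 0.08332047900142014
```

View pics/w5.png

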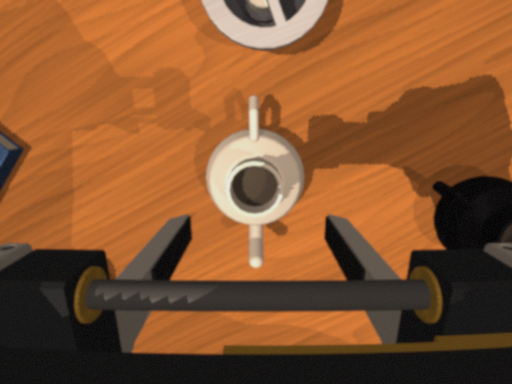

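The teapot neck is at (255,187), with the handle pointing up in the picture and the spout pointing down. That puts its centre at (0.4836, -0.0088) with its axis at yaw -0.473. The grille is on the warmer with its top at z = 0.065.

{"op": "step_arm", "data": {"commands": [[[0, 0, -0.016, -0.003, -0.005, 0.04, 1], [0, 0, -0.016, -0.003, -0.005, 0.08, 1], [0, 0, -0.016, -0.003, -0.005, 0.11, 1], [0, 0, -0.016, -0.003, -0.005, 0.132, 1], [0, 0, -0.016, -0.003, -0.005, 0.132, 1], [0, 0, -0.016, -0.003, -0.005, 0.132, 1]]], "force": 30}}

```text
time_s: 13.15
tool_pos: [0.484, -0.0092, 0.1723]
orientation: [3.141, -0.001, -0.474]
force: [0.1, -0.5, -0.1]
gripper_width: 0.996
gripper_force: 0.0
```

```bash
python3 -c "
from h import *
go(.4836,-.0088,.1715,-.473)"
```

```text
t 13.15 tcp [ 0.484  -0.0092  0.1723] [ 3.141e+00 -1.000e-03 -4.740e-01] w 0.996 q [-0.78  0.51  0.92  2.09 -0.56  0.81 -1.57]
rot [ 0.    -0.001 -0.001] shift [-0.0005 -0.0002  0.0008]
```

{"op": "step_arm", "data": {"commands": [[[0, 0, 0, 0, 0, 0, 0.5], [0, 0, 0, 0, 0, 0, 0.5], [0, 0, 0, 0, 0, 0, 0.5], [0, 0, 0, 0, 0, 0, 0.5], [0, 0, 0, 0, 0, 0, 0.5]]]}}

```text
time_s: 13.78
tool_pos: [0.4834, -0.0083, 0.1719]
orientation: [-3.141, -0.0, -0.472]
force: [-2.0, 0.7, 5.5]
gripper_width: 0.661
gripper_force: 30.0
```

{"op": "step_arm", "data": {"commands": [[[0, 0, 0, 0, 0, -0.015, 0.5], [0, 0, 0, 0, 0, -0.04, 0.5], [0, 0, 0, 0, 0, -0.07, 0.5], [0, 0, 0, 0, 0, -0.1, 0.5], [0, 0, 0, 0.02, 0, -0.125, 0.5], [0, 0, 0, 0.045, 0, -0.135, 0.5], [0, 0, 0, 0.06, 0, -0.135, 0.5], [0, 0, 0, 0.06, 0, -0.135, 0.5]]]}}

```text
time_s: 14.78
tool_pos: [0.5369, -0.0362, 0.3071]
orientation: [3.141, -0.0, -0.473]
force: [-0.3, 0.2, -4.4]
gripper_width: 0.663
gripper_force: 30.0
```

```bash
python3 -c "
from h import *
p,d,c,X=snap(6)
go(.6683,-.1183,.307,-.473)
def f(cx,cy,R,a,b):
    m=(np.hypot(X[...,0]-cx,X[...,1]-cy)<R)&(X[...,2]>a)&(X[...,2]<b); P=X[m]; print(len(P),np.percentile(P[:,2],[10,50,90]),cv2.minEnclosingCircle(P[:,:2].astype(np.float32)),P.mean(0)); return P
P=f(.668,-.118,.085,.055,.075)
t=r.sense()['tool_pos']
P=f(t[0],t[1],.05,t[2]-.09,t[2]-.07)
"
```

```text
t 14.82 tcp [ 0.5363 -0.0359  0.3068] [ 3.141  0.    -0.473] w 0.666 q [-0.82  0.42  1.06  1.85 -0.41  1.11 -1.65]
rot [ 0.001  0.    -0.   ] shift [ 0.155   0.0133 -0.0002]
5882 [0.06307419 0.06430103 0.06535349] ((0.666134238243103, -0.11776060611009598), 0.06833735853433609) [ 0.65521455 -0.11303268  0.06413313]
4015 [0.22014534 0.22797146 0.22954931] ((0.5449130535125732, -0.040345486253499985), 0.04309965297579765) [ 0.53800168 -0.03654951  0.22664208]
```

View pics/w6.png

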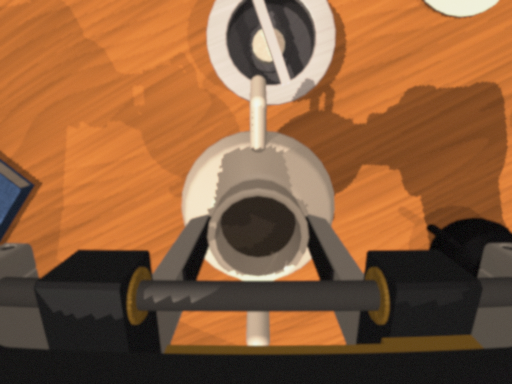

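The pot is held upright with its neck at (258,225). The grille is flat and centred on the warmer at (270,40). I'm moving the pot over it and then lowering it slowly.

{"op": "step_arm", "data": {"commands": [[[0, 0, 0, 0.02, 0.002, 0, 0.5], [0, 0, 0, 0.055, 0.005, 0, 0.5], [0, 0, 0, 0.095, 0.01, 0, 0.5], [0, 0, 0, 0.13, 0.013, 0, 0.5], [0, 0, 0, 0.15, 0.013, 0, 0.5], [0, 0, 0, 0.155, 0.013, 0.02, 0.5], [0, 0, 0, 0.155, 0.013, 0.045, 0.5], [0, 0, 0, 0.155, 0.013, 0.057, 0.5]]]}}

```text
time_s: 15.82
tool_pos: [0.6677, -0.1165, 0.2476]
orientation: [3.141, 0.003, -0.472]
force: [-0.5, -0.3, -4.1]
gripper_width: 0.663
gripper_force: 30.0
```

{"op": "step_arm", "data": {"commands": [[[0, 0, 0, 0, 0, 0, 0.5], [0, 0, 0, 0, 0, 0, 0.5]]]}}

```text
time_s: 16.08
tool_pos: [0.669, -0.1175, 0.2506]
orientation: [-3.141, -0.001, -0.472]
force: [-0.2, -0.0, -4.8]
gripper_width: 0.663
gripper_force: 30.0
```

```bash
python3 -c "
from h import *
go(.668,-.118,.2369,-.473)"
```

```text
t 16.07 tcp [ 0.669  -0.1175  0.2506] [-3.141e+00 -1.000e-03 -4.720e-01] w 0.663 q [-0.44  0.73  0.89  1.54 -0.6   1.17 -1.47]
rot [-0.    -0.001  0.001] shift [-0.0007  0.0009  0.0137]
```

{"op": "step_arm", "data": {"commands": [[[0, 0, 0, -0.0007, 0.0008, 0.006, 0.5], [0, 0, 0, -0.0007, 0.0008, 0.01, 0.5], [0, 0, 0, -0.0007, 0.0008, 0.0115, 0.5], [0, 0, 0, -0.0007, 0.0008, 0.0125, 0.5], [0, 0, 0, -0.0007, 0.0008, 0.0125, 0.5]]]}}

```text
time_s: 16.7
tool_pos: [0.668, -0.1181, 0.2372]
orientation: [3.141, -0.0, -0.472]
force: [0.2, 0.2, -5.3]
gripper_width: 0.664
gripper_force: 30.0
```

{"op": "step_arm", "data": {"commands": [[[0, 0, 0, 0, 0, 0.0007, 0.5], [0, 0, 0, 0, 0, 0.0012, 0.5], [0, 0, 0, 0, 0, 0.0012, 0.5]]]}}

```text
time_s: 17.08
tool_pos: [0.6681, -0.1182, 0.2369]
orientation: [-3.141, -0.001, -0.472]
force: [-3.8, 2.0, 6.8]
gripper_width: 0.66
gripper_force: 30.0
```

{"op": "step_arm", "data": {"commands": [[[0, 0, 0, 0, 0, 0, 1], [0, 0, 0, 0, 0, 0, 1], [0, 0, 0, 0, 0, 0, 1], [0, 0, 0, 0, 0, 0, 1], [0, 0, 0, 0, 0, -0.03, 1], [0, 0, 0, 0, 0, -0.08, 1], [0, 0, 0, 0, 0, -0.13, 0.6], [0, 0, 0, 0, 0, -0.13, 0.6]]], "force": 15}}

```text
time_s: 18.08
tool_pos: [0.6686, -0.1189, 0.3698]
orientation: [-3.14, -0.005, -0.472]
force: [-1.3, -0.8, -1.2]
gripper_width: 0.825
gripper_force: 0.0
```

```bash
python3 -c "
from h import *
p,d,c,X=snap(7)
go(.4645,.285,.25,.3)
def f(cx,cy,R,a,b):
    m=(np.hypot(X[...,0]-cx,X[...,1]-cy)<R)&(X[...,2]>a)&(X[...,2]<b); P=X[m]; print(len(P),np.percentile(P[:,2],[10,50,90]),cv2.minEnclosingCircle(P[:,:2].astype(np.float32)),P.mean(0)); return P
P=f(.668,-.118,.04,.152,.17)
P=f(.668,-.118,.085,.06,.07)
"
```

```text
t 18.12 tcp [ 0.6682 -0.1183  0.3673] [-3.141e+00 -2.000e-03 -4.720e-01] w 0.778 q [-0.46  0.63  0.96  1.41 -0.52  1.36 -1.53]
rot [-0.    -0.002 -0.772] shift [-0.3651 -0.2664  0.1168]
868 [0.15633697 0.15824707 0.15938585] ((0.6683608293533325, -0.11787417531013489), 0.03108128532767296) [ 0.66840983 -0.11770823  0.15793451]
371 [0.06306774 0.06433183 0.06539148] ((0.6704868674278259, -0.11978885531425476), 0.06775062531232834) [ 0.70733267 -0.14627058  0.06427629]
```

View pics/w7.png

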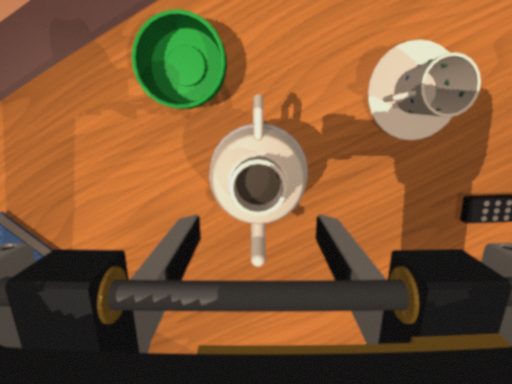

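The pot stands upright on the grille with its neck at (258,185). Its centre is (0.6684, -0.1179) and its rim is at z = 0.158. Next is the lid.

{"op": "step_arm", "data": {"commands": [[[0, 0, -0.772, -0.365, -0.266, 0.05, 0.6], [0, 0, -0.772, -0.365, -0.266, 0.05, 0.6], [0, 0, -0.772, -0.365, -0.266, 0.05, 0.6], [0, 0, -0.772, -0.365, -0.266, 0.05, 0.6], [0, 0, -0.772, -0.365, -0.266, 0.05, 0.6], [0, 0, -0.772, -0.365, -0.266, 0.09, 0.6], [0, 0, -0.772, -0.365, -0.266, 0.1, 0.6], [0, 0, -0.772, -0.365, -0.266, 0.11, 0.6]]]}}

```text
time_s: 19.12
tool_pos: [0.4614, 0.2875, 0.2539]
orientation: [3.141, 0.002, 0.303]
force: [0.8, 1.0, -0.2]
gripper_width: 0.599
gripper_force: 0.0
```

{"op": "step_arm", "data": {"commands": [[[0, 0, 0, 0, 0, 0, 0.6], [0, 0, 0, 0, 0, 0, 0.6], [0, 0, 0, 0, 0, 0, 0.6]]]}}

```text
time_s: 19.5
tool_pos: [0.4645, 0.2839, 0.2564]
orientation: [-3.142, -0.001, 0.298]
force: [0.8, 0.2, 0.1]
gripper_width: 0.6
gripper_force: 0.0
```

```bash
python3 -c "
from h import *
p,d,c,X=snap(8)
go(.4645,.285,.25,.3)
def f(cx,cy,R,a,b):
    m=(np.hypot(X[...,0]-cx,X[...,1]-cy)<R)&(X[...,2]>a)&(X[...,2]<b); P=X[m]; print(len(P),np.percentile(P[:,2],[10,50,90]),cv2.minEnclosingCircle(P[:,:2].astype(np.float32)),P.mean(0)); return P
P=f(.4645,.285,.06,.009,.018)
P=f(.4645,.285,.06,.029,.04)
"
```

```text
t 19.55 tcp [0.4645 0.284  0.2565] [-3.141e+00 -1.000e-03  2.980e-01] w 0.601 q [-1.21  0.41  0.76  1.88 -0.34  0.98 -1.57]
rot [-0.    -0.001 -0.002] shift [ 0.0003 -0.0009  0.0065]
2239 [0.01170146 0.01258911 0.0135529 ] ((0.4661877453327179, 0.28692692518234253), 0.03400711715221405) [0.46746076 0.28727487 0.01260695]
292 [0.03145911 0.03246094 0.03347312] ((0.4660530090332031, 0.2869929075241089), 0.010873435996472836) [0.46647317 0.28693711 0.03245102]
```

View pics/w8.png

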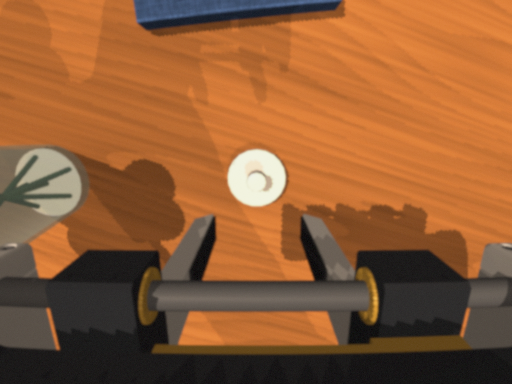

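The lid is at (257,180), with its centre at (0.4661, 0.2869) and the knob top at z = 0.0325.

{"op": "step_arm", "data": {"commands": [[[0, 0, 0, 0.0024, -0.0023, 0.04, 0.6], [0, 0, 0, 0.0024, -0.0023, 0.08, 0.6], [0, 0, 0, 0.0024, -0.0023, 0.115, 0.6], [0, 0, 0, 0.0024, -0.0023, 0.135, 0.6], [0, 0, 0, 0.0024, -0.0023, 0.1425, 0.6], [0, 0, 0, 0.0024, -0.0023, 0.1425, 0.6], [0, 0, 0, 0.0024, -0.0023, 0.1425, 0.6]]]}}

```text
time_s: 20.42
tool_pos: [0.4659, 0.2881, 0.1145]
orientation: [-3.141, -0.001, 0.3]
force: [-0.3, 0.6, -0.8]
gripper_width: 0.6
gripper_force: 0.0
```

```bash
python3 -c "
from h import *
go(.4661,.2869,.114,.3)"
```

```text
t 20.43 tcp [0.4659 0.2881 0.1145] [-3.141e+00 -1.000e-03  3.000e-01] w 0.6 q [-1.09  0.62  0.61  1.96 -0.53  0.73 -1.43]
rot [-0.001 -0.001 -0.   ] shift [-0.0002  0.0012  0.0005]
```

{"op": "step_arm", "data": {"commands": [[[0, 0, 0, 0, 0.001, 0, 0.4], [0, 0, 0, 0, 0.001, 0, 0.1], [0, 0, 0, 0, 0.001, 0, 0.1], [0, 0, 0, 0, 0.001, 0, 0.1], [0, 0, 0, 0, 0.001, 0, 0.1], [0, 0, 0, 0, 0.001, -0.03, 0.1], [0, 0, 0, 0, 0.001, -0.08, 0.1], [0, 0, 0, 0, 0.001, -0.13, 0.1]]]}}

```text
time_s: 21.42
tool_pos: [0.4656, 0.2866, 0.2447]
orientation: [3.141, 0.001, 0.3]
force: [-0.5, 0.5, -0.7]
gripper_width: 0.23
gripper_force: 15.0
```

{"op": "step_arm", "data": {"commands": [[[0, 0, 0, 0, 0, -0.06, 0.1], [0, 0, 0, 0, 0, -0.11, 0.1], [0, 0, 0, 0, 0, -0.11, 0.1], [0, 0, 0, 0, 0, -0.11, 0.1]]]}}

```text
time_s: 21.92
tool_pos: [0.4654, 0.2868, 0.3527]
orientation: [3.142, 0.001, 0.3]
force: [0.4, -0.1, -1.5]
gripper_width: 0.229
gripper_force: 15.0
```

```bash
python3 -c "
from h import *
p,d,c,X=snap(9)
go(.668,-.118,.35,.0)
t=r.sense()['tool_pos']
m=(np.hypot(X[...,0]-t[0],X[...,1]-t[1])<.045)&(abs(X[...,2]-(t[2]-.101))<.006); P=X[m]
print(len(P),P[:,2].mean()-t[2],np.array(cv2.minEnclosingCircle(P[:,:2].astype(np.float32))[0])-t[:2],cv2.minEnclosingCircle(P[:,:2].astype(np.float32))[1])
A=np.c_[P[:,:2],np.ones(len(P))]; print(np.linalg.lstsq(A,P[:,2],rcond=None)[0])
"
```

```text
t 21.98 tcp [0.4653 0.2868 0.3523] [3.141e+00 2.000e-03 3.000e-01] w 0.23 q [-1.28  0.3   0.83  1.77 -0.24  1.17 -1.65]
rot [0.001 0.001 0.3  ] shift [0.0741 0.4466 0.0025]
4180 -0.10059082831498589 [0.00063553 0.00077943] 0.033946115523576736
[-0.00193827 -0.00027742  0.25274315]
```

View pics/w9.png

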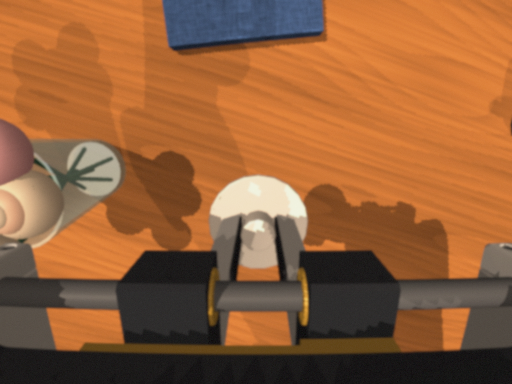

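The lid is held level at (258,222), centred within 1 mm. I'm carrying it to the pot.

{"op": "step_arm", "data": {"commands": [[[0, 0, 0, 0.005, 0.03, 0, 0.1], [0, 0, 0, 0.013, 0.08, 0, 0.1], [0, 0, 0, 0.023, 0.14, 0, 0.1], [0, 0, 0, 0.033, 0.2, 0, 0.1], [0, 0, 0, 0.043, 0.26, 0, 0.1], [0, 0, 0, 0.053, 0.32, 0, 0.1], [0, 0, 0, 0.063, 0.38, 0, 0.1], [0, 0, 0, 0.07, 0.425, 0, 0.1]]]}}

```text
time_s: 22.98
tool_pos: [0.6585, -0.1013, 0.3516]
orientation: [-3.141, 0.003, 0.298]
force: [-0.5, 1.1, -0.5]
gripper_width: 0.23
gripper_force: 15.0
```

{"op": "step_arm", "data": {"commands": [[[0, 0, 0, 0.0036, 0.022, 0.01, 0.1], [0, 0, 0, 0.0036, 0.022, 0.03, 0.1], [0, 0, 0, 0.0036, 0.022, 0.05, 0.1], [0, 0, 0, 0.0036, 0.022, 0.06, 0.1], [0, 0, 0, 0.0036, 0.022, 0.06, 0.1], [0, 0, 0, 0.0036, 0.022, 0.06, 0.1]]]}}

```text
time_s: 23.72
tool_pos: [0.6683, -0.1182, 0.2942]
orientation: [3.141, -0.001, 0.3]
force: [0.1, 0.0, 0.2]
gripper_width: 0.233
gripper_force: 15.0
```

```bash
python3 -c "
from h import *
go(.6678,-.1187,.2646,.3)"
```

```text
t 23.73 tcp [ 0.6683 -0.1182  0.2942] [ 3.141e+00 -1.000e-03  3.000e-01] w 0.233 q [-0.39  0.65  0.81  1.5  -0.48  1.21 -0.78]
rot [ 0.    -0.001  0.   ] shift [-0.0007  0.0003  0.0296]
```

{"op": "step_arm", "data": {"commands": [[[0, 0, 0, -0.0005, 0.0003, 0.012, 0.1], [0, 0, 0, -0.0005, 0.0003, 0.02, 0.1], [0, 0, 0, -0.0005, 0.0003, 0.026, 0.1], [0, 0, 0, -0.0005, 0.0003, 0.0285, 0.1], [0, 0, 0, -0.0005, 0.0003, 0.0285, 0.1]]]}}

```text
time_s: 24.35
tool_pos: [0.6678, -0.119, 0.265]
orientation: [3.141, -0.0, 0.3]
force: [0.5, 0.7, -1.5]
gripper_width: 0.229
gripper_force: 15.0
```

{"op": "step_arm", "data": {"commands": [[[0, 0, 0, 0, 0, 0.0008, 0.1], [0, 0, 0, 0, 0, 0.0012, 0.1], [0, 0, 0, 0, 0, 0.0012, 0.1]]]}}

```text
time_s: 24.72
tool_pos: [0.6678, -0.119, 0.2645]
orientation: [3.141, -0.001, 0.3]
force: [-2.0, 0.6, 7.0]
gripper_width: 0.229
gripper_force: 15.0
```

Contact is felt at the expected height. I'm releasing and rising.

{"op": "step_arm", "data": {"commands": [[[0, 0, 0, 0, 0, 0, 0.5], [0, 0, 0, 0, 0, 0, 0.5], [0, 0, 0, 0, 0, 0, 0.5], [0, 0, 0, 0, 0, -0.03, 0.5], [0, 0, 0, 0, 0, -0.07, 0.5], [0, 0, 0, 0, 0, -0.11, 0.5], [0, 0, 0, 0, 0, -0.11, 0.5], [0, 0, 0, 0, 0, -0.11, 0.5]]]}}

```text
time_s: 25.72
tool_pos: [0.6676, -0.1188, 0.3732]
orientation: [-3.141, 0.0, 0.3]
force: [-0.1, 0.4, -0.8]
gripper_width: 0.501
gripper_force: 0.0
```

```bash
python3 -c "
from h import *
p,d,c,X=snap(10)
cs=r.get_calibration('side'); ps,ds=r.capture('side'); cv2.imwrite('pics/end.png',np.vstack([p,ps])[:, :] if 0 else cv2.resize(np.hstack([p,ps]),(800,300)))
def f(X,cx,cy,R,a,b):
    m=(np.hypot(X[...,0]-cx,X[...,1]-cy)<R)&(X[...,2]>a)&(X[...,2]<b); P=X[m]; print(len(P),np.percentile(P[:,2],[10,50,90]),cv2.minEnclosingCircle(P[:,:2].astype(np.float32))); return P
P=f(X,.668,-.118,.045,.155,.172)
A=np.c_[P[:,:2],np.ones(len(P))]; print(np.linalg.lstsq(A,P[:,2],rcond=None)[0])
f(X,.668,-.118,.04,.178,.2)
print(r.sense()['force'])
"
```

```text
2735 [0.16270266 0.16360232 0.16451794] ((0.6680617928504944, -0.11826885491609573), 0.03386445716023445)
[-0.00099442 -0.00059444  0.16423447]
373 [0.18229275 0.18351757 0.1844131 ] ((0.6682437658309937, -0.11834918707609177), 0.010949233546853065)
[ 0.51005137 -0.29101354  0.21452945]
```

View pics/end.png

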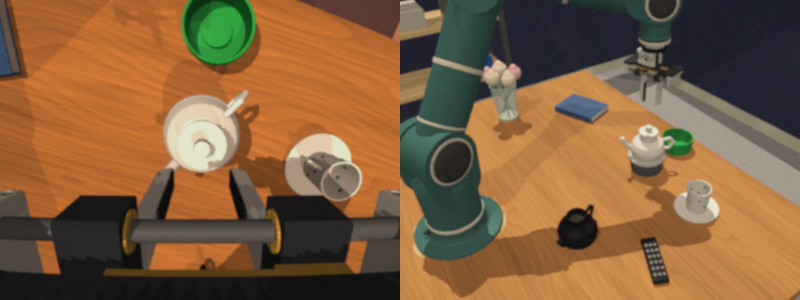

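The lid sits level and centred on the pot at (203,140) in the wrist view, and the side view shows the complete stack with the bystanders in place.

```bash
python3 -c "
from plant import r
print(r.sign_off())"
```

```text
the job is handed in; nothing more can be done
None
```

The tea warmer is ready and handed in at about 26 s: tealight, grille, teapot and lid went on in the order asked, each measured centred to within about 2 mm, and the mug, remote, book and vase were not touched.

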